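# Roll the solder reel up its gutter to the stop

## Robot

A 7-joint arm with a two-finger parallel gripper is mounted at the origin on a cart in front of the work surface, level with it; the furniture and walls round the work are solid. World frame = base frame: x ahead of the robot, y to its left, z up, the work surface at z = 0. Lengths are in mm, angles in rad, forces in N, time in s.
With the tool pointing down it reaches from about 400 to 900 mm from the base axis. Payload 5.5 kg.
Tool frame: the origin (TCP) lies at the very end of the fingers, on their centre line; the grasp point (between the pads) lies 19 mm behind it; z points along the fingers, y is the line along which they close (so a half turn about z gives the same grasp; the last joint's range is limited). The gripper opens to 85 mm and grips with 20 to 120 N. Pads are 22 mm wide; open, the fingers measure 114 mm over their backs; the gripper's body (76 mm by 85 mm) begins 54 mm behind the grasp point. The pads swing forward as they close: fully open they stand 13 mm farther back than shut.
Start: joints at [-0.848, 0.501, -0.427, 1.55, 0.221, 1.138, -0.21], TCP at [288.414, 582.509, 231.31] pointing down, gripper open.
Joint ranges: [-2.88, 2.88], [-0.31, 2.03], [-1.54, 1.56], [0.2, 2.42], [-1.41, 4.55], [0.19, 2.02], [-2.57, 2.57]. Speed limits (rad/s): [2.57, 2.57, 3.14, 3.14, 3.14, 3.14, 3.14].

## Interface

Orientations are given as a unit quaternion [w, x, y, z].
In Python, from station import env, optics gives the robot as it stands.
- The arm moves only by the tool jog_arm, never from a script. Its arguments are lists of equal length, an entry for each row: "delta_pos": the shift along the tool's x, y, z in m, a list of three; "delta_rot": the turn, a rotation vector about the tool's x, y, z in degrees, a list of three; "gripper": the finger opening in m, from 0 to 0.0854. In form: {"delta_pos": [[x, y, z], ...], "delta_rot": [[rx, ry, rz], ...], "gripper": [gripper, ...]}. A call has exactly 8 rows; each row is the pose to reach, as a shift and turn from the pose commanded when the call began, along the tool's axes at that moment; what a row does not reach only later rows make up. A row lasts 1/12 s, in which the tool goes at most 41.7 mm and 7.16 degrees, less where a joint would pass 70% of its speed; a pose out of reach is approached as far as the arm can. A call with a gripper value outside its range is refused whole. The fingers move at their own pace and stop on an object; the grip force is fixed at half the most. Time passes only in rows, so rows that repeat a pose let the fingers close, or fill a call up. It gives the time, the measured TCP pose, the force, the opening and the grip force at its end, in the units of the state.
- env.read_state(): the state, without advancing time (a new reading comes with each control period).
- optics.read_camera(name): name is "side" or "top" or "wrist"; returns a dict with "image" (400x640x3 uint8, blue, green, red), "intrinsics" (3x3 intrinsics, pixels), "k1" (the pictures are not rectified: a ray, as slopes to the right and down, at radius r is drawn at 1 + k1 r^2 times it, then the intrinsics apply), "R" (3x3) and "t" (3): a world point X has camera coordinates R X + t. Camera axes: x right, y down, z forward; pixel columns grow to the right and rows downward; lengths in mm; the calibration is good to about 2 mm. A picture is of the moment at which its call begins. There is no depth.
- env.hand_in(): hands the job in; it is judged then, once.
The state is a dict: "clock": time; "joint_pos": joint angles; "joint_vel": joint speeds; "joint_efforts": joint torques, N m; "tcp_pos": TCP position; "ee_rot": TCP orientation; "force": force on the tool from outside, world axes, zero at the start; "moment": the same for the moment, N m; "opening": finger opening in mm; "finger_force": force on a finger pad.
Only numpy, scipy, OpenCV 4.12 (cv2) and the standard library are available. Lean on these libraries where they do the work, as an engineer would, in place of code of your own. Each camera call takes 0.05 s, during which the arm holds its last target. There are 200 camera calls.

## Task

The two-lane reel gutter has a reel of white solder wire and a reel of copper wire standing at its low end. With the fingertips, gently push the white reel up its sloping lane, rolling or sliding on the lane floor and never gripped or lifted off it, until it drops over the crest into the cradle and rests there against the upper stop so that it cannot roll back. Leave the copper reel at the low end, do not disturb the other things on the bench, and take the hand away.

Things in the scene. Friction and masses are not known exactly. Their poses are not given: they have to be found in the camera images.
- gutter: fixed two-lane reel gutter, aluminium on a grey base plate 272 x 180 x 6 mm. Origin: its underside (bench level), midway between the lanes; x points horizontally uphill along the lanes, y left when looking uphill, z up. Lane centre lines are at y = +50 and -50 mm, lanes 49 mm wide inside, side walls 12.5 mm above the floor. The floor rises 9 degrees from x = -150 mm, z = 14 mm to the crest
- lip (a point): yellow lip across the low end, 6 mm thick, 10 mm above the lane floor, which keeps the reels from rolling out. The point: top of its back edge, midway between the lanes. Behind it (downhill) is free space for the fingers, over the open bench
- crest (a point): top edge of the slope, midway between the lanes: x = 47.5 mm, z = 45 mm in the gutter's frame. Past it the floor steps down 10 mm into a cradle 54 mm long that falls 2 degrees toward the stop; a reel whose centre has passed the crest drops in by itself and the step keeps it there
- stop_left (a point): where a reel's centre lies when it rests against the upper stop in the lane at y = +50 mm (x = 72 mm, z = 62 mm in the gutter's frame). The yellow stop plate with rubber pads has its face 29 mm further uphill and its top at z = 77 mm
- stop_right (a point): the same point in the lane at y = -50 mm
- deck: the sloped lane floor of the gutter, fixed to it, lined with slick grey plastic (friction about 0.2: a reel slides or rolls up with a few newtons). Origin at the low end of the floor surface, midway between the lanes; x points up the slope (200 mm long to the crest), z square to the floor. A reel standing on the floor has its centre at z = 29 mm in this frame
- white_reel: reel of white solder wire with black flanges, 58 mm diameter, 45 mm wide, about 0.34 kg, loose, standing on its rim in one of the two lanes (either one) against the low lip, its axle across the lane. Origin: on the axle, at the centre of one flange's outer face; z runs along the axle
- white_centre (a point): the centre of the white reel, on its axle. At the start at x = -133 mm, z = 46 mm in the gutter's frame, so that the reel's rear stands out 4 mm behind the lip
- copper_reel: reel of copper wire with blue flanges, 58 mm diameter, 45 mm wide, loose, standing in the other lane at its low end. Origin: on the axle, at the centre of one flange's outer face
- copper_centre (a point): the centre of the copper reel, on its axle
- flux_tin: round yellow tin, 48 mm diameter, 21 mm high, loose on the bench beside the gutter. Origin: centre of the underside
- block_battery: block battery, 18 x 27 x 48 mm, loose, upright on the bench beside the gutter. Origin: centre of the underside
- marker: white marker pen with black cap, 128 mm long, 13 mm thick, loose on the bench. Origin: centre of the underside
- side_cutter: side cutter pliers with blue handles, 141 x 68 x 16 mm, loose on the bench. Origin: centre of the underside
- dev_board: blue circuit board, 53 x 71 x 19 mm, loose on the bench. Origin: centre of the underside

How it is judged:
By the outcome, as a careful person would: the job done as asked, in the order asked, and still so for the second after the job is handed in, with the robot touching nothing.
It also fails if it takes over 42 s, if anything falls off the work surface, if the arm or the gripper's body presses on something with over 40 N, if the wrist force passes 120 N, or if a joint passes its speed limit or range.

## Working session

There is one attempt and no reset: what is moved stays moved. The work goes in short steps, Python scripts to look and compute and a tool call to move; the robot and the scene stay as the last step left them, time stands still between calls to the robot, and variables do not carry over. Pictures are saved under pics/ and viewed, at most 10 in all, crops included, and the job is handed in when it is done.

Besides the shell and the picture viewer there is one more tool, called after "Request:" by a JSON object that holds its "op" and its "data". jog_arm: Moves the arm, as the interface text tells. Its arguments: {"type":"object","properties":{"delta_pos":{"type":"array"},"delta_rot":{"type":"array"},"gripper":{"type":"array"}},"required":["delta_pos","delta_rot","gripper"]}

```bash
mkdir -p pics; ls; python3 - <<'E'
from station import env, optics
import cv2,numpy as np
for n in("side","top"):
    c=optics.read_camera(n); cv2.imwrite(f"pics/{n}0.png",c["image"]); print(n,c["intrinsics"].tolist(),c["k1"],(-c["R"].T@c["t"]).round())
s=env.read_state(); print(s["clock"],s["tcp_pos"],s["ee_rot"],s["force"])
E
```

```text
pics
side [[404.1187556651055, 0.0, 321.83578056073884], [0.0, 404.1187556651055, 195.79882636806664], [0.0, 0.0, 1.0]] -0.07742780697279009 [ 431. -660.  618.]
top [[427.3144102618212, 0.0, 322.47406436934085], [0.0, 427.3144102618212, 193.74725111809298], [0.0, 0.0, 1.0]] -0.024181598135697202 [ 331.   44. 1214.]
0.1 [288.21883806 581.92881746 230.36819106] [-2.17241597e-04  2.27866464e-01  9.73692015e-01 -8.29371400e-04] [-0.95038005 -0.88036695  0.27312475]
```

View pics/top0.png

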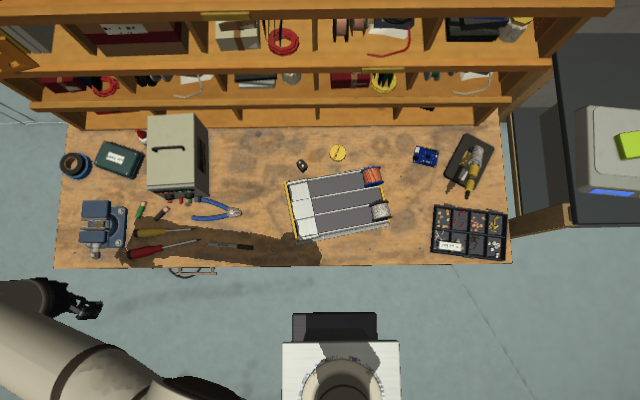

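View pics/side0.png

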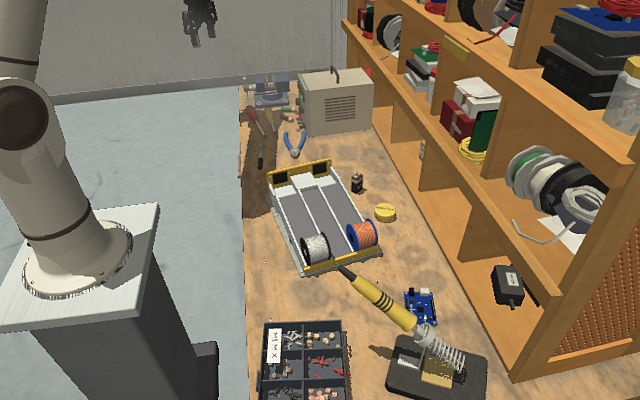

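The white reel is in the near lane: about (380,211) in the top view, (315,247) in the side view. Uphill runs left in the top view (+y). The copper reel is at (373,176). I'll enlarge both views to measure.

```bash
cat > h.py <<'E'
from station import env, optics
import cv2,numpy as np
def ray(c,u,v):
    K=c["intrinsics"]; d=np.array([(u-K[0,2])/K[0,0],(v-K[1,2])/K[1,1]]); s=d.copy()
    for _ in range(20): s=d/(1+c["k1"]*(s@s))
    return -c["R"].T@c["t"], c["R"].T@np.r_[s,1]
def onz(c,p,z):
    o,d=ray(c,*p); return o+d*(z-o[2])/d[2]
def two(c1,p1,c2,p2):
    o1,d1=ray(c1,*p1);o2,d2=ray(c2,*p2)
    s=np.linalg.lstsq(np.c_[d1,-d2],o2-o1,rcond=None)[0]
    a,b=o1+s[0]*d1,o2+s[1]*d2; return (a+b)/2,np.linalg.norm(a-b)
def proj(c,X):
    p=c["R"]@X+c["t"]; s=p[:2]/p[2]; s=s*(1+c["k1"]*(s@s)); return c["intrinsics"][:2,:2]@s+c["intrinsics"][:2,2]
E
python3 - <<'E'
import cv2
t=cv2.imread("pics/top0.png")[155:250,275:400]; s=cv2.imread("pics/side0.png")[150:285,255:395]
cv2.imwrite("pics/tc.png",cv2.resize(t,None,fx=6,fy=6,interpolation=2)); cv2.imwrite("pics/sc.png",cv2.resize(s,None,fx=4,fy=4,interpolation=2))
E
```

```text
(no output)
```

View pics/tc.png

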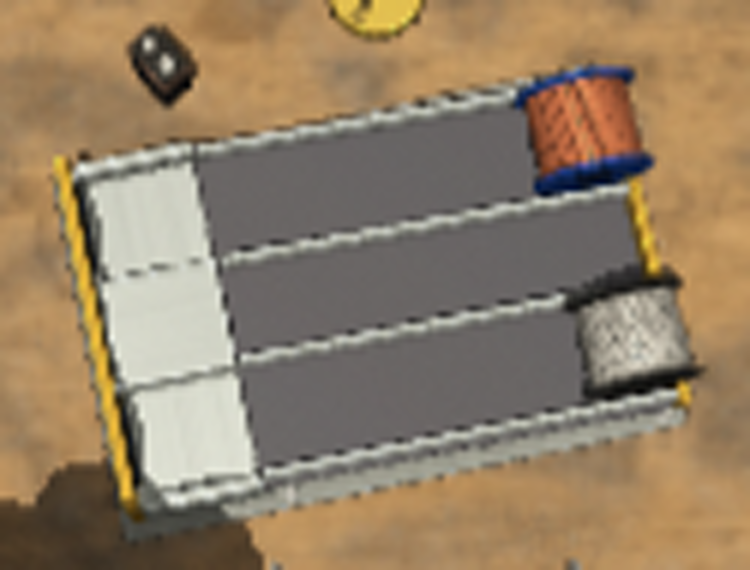

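View pics/sc.png

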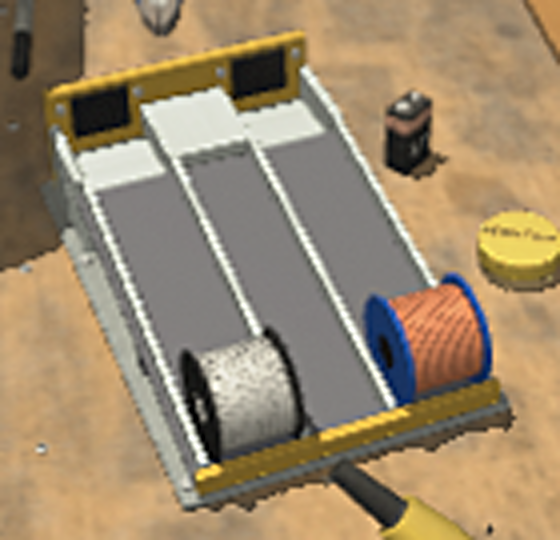

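Top crop: the white reel's silhouette centre is about (634,336), the stop plate runs (62,160)-(135,515), and the lip ends at (688,405). Side crop: the reel centre is about (240,396), the lip runs (200,475)-(497,385), and the stop top runs (50,92)-(303,35). Next I triangulate these.

```bash
python3 - <<'E'
from h import *
np.set_printoptions(precision=1,suppress=True)
T=optics.read_camera("top");S=optics.read_camera("side")
t=lambda x,y:((x+.5)/6-.5+275,(y+.5)/6-.5+155)
s=lambda x,y:((x+.5)/4-.5+255,(y+.5)/4-.5+150)
P={}
for n,a,b in[("white",(634,336),(240,396)),("copper",(586,129),(430,338)),("stopL",(135,515),(50,92)),("stopR",(62,160),(303,35)),("lipL",(686,403),(200,472)),("crestL",(252,474),(97,190)),("crestR",(196,165),(325,137))]:
    P[n],e=two(T,t(*a),S,s(*b)); print(n,P[n],round(e,1))
for n,z in(("stopL",77),("stopR",77)):
    print(n,onz(T,t(*{"stopL":(135,515),"stopR":(62,160)}[n]),z))
v=P["stopR"]-P["stopL"]; u=np.array([-v[1],v[0],0]);u/=np.linalg.norm(u);print("len",np.linalg.norm(v),"u stop",u)
v=P["white"]-P["copper"];print("reels",v,np.linalg.norm(v)); w=-v
u2=np.array([-w[1],w[0],0]);u2/=np.linalg.norm(u2);print(u2)
m=(P["stopL"]+P["stopR"])/2-(P["white"]+P["copper"])/2;print("mid->stop",m,np.linalg.norm(m[:2]),m[:2]/np.linalg.norm(m[:2]))
st=env.read_state();print(st["clock"])
E
```

```text
white [ 501.8 -116.5   44.9] 1.9
copper [600.7 -97.4  46.7] 0.4
stopL [424.3 112.   76.5] 7.0
stopR [582.9 145.   73.6] 0.3
lipL [ 475.2 -142.5   23.6] 2.4
crestL [444.5  60.4  41.5] 5.6
crestR [585.6  85.1  40.5] 2.4
stopL [420.8 111.7  77. ]
stopR [582.  144.7  77. ]
len 162.0112187302162 u stop [-0.2  1.   0. ]
reels [-98.9 -19.   -1.8] 100.70030499460823
[-0.2  1.   0. ]
mid->stop [-47.6 235.4  29.2] 240.1747825313617 [-0.2  1. ]
0.2
```

The measurements agree: the reel centres are 100.7 mm apart, the heights fit the text, and the lane yaw is 11.4°. Uphill is u = (-0.198, 0.980). I'll check the soldering iron's position, then start the approach.

```bash
cat >> h.py <<'E'
from scipy.spatial.transform import Rotation as Ro
U=np.array([-.198,.980,0]); W0=np.array([501.8,-116.5,45])
def delta(X):
    st=env.read_state(); q=st["ee_rot"]; R=Ro.from_quat([*q[1:],q[0]])
    y=np.array([np.cos(np.radians(11.4)),np.sin(np.radians(11.4)),0]); z=np.array([0,0,-1.])
    G=Ro.from_matrix(np.c_[np.cross(y,z),y,z])
    print(round(st["clock"],2),"pos",st["tcp_pos"].round(1),"F",st["force"].round(1),"d_mm",R.inv().apply(X-st["tcp_pos"]).round(1),"rot",np.degrees((R.inv()*G).as_rotvec()).round(1))
E
python3 - <<'E'
from h import *
T=optics.read_camera("top");S=optics.read_camera("side")
print("iron tip",two(T,(449,190),S,(343,267)))
delta(W0-75*U+[0,0,135])
E
```

```text
iron tip (array([ 528.03246192, -274.07942779,  165.14530271]), np.float64(13.698213414269603))
0.3 pos [288.3 582.3 230.9] F [-0.7 -0.1 -0.2] d_mm [-547.3 -590.7   51.3] rot [-0.   0.  52.3]
```

Request:
{"op": "jog_arm", "data": {"delta_pos": [[-0.025,-0.027,0],[-0.05,-0.054,0],[-0.075,-0.081,0],[-0.1,-0.108,0],[-0.125,-0.135,0],[-0.15,-0.162,0],[-0.175,-0.189,0],[-0.2,-0.216,0]], "delta_rot": [[0,0,3],[0,0,6],[0,0,9],[0,0,12],[0,0,15],[0,0,18],[0,0,21],[0,0,24]], "gripper": [0.02,0.02,0.02,0.02,0.02,0.02,0.02,0.02]}}

```text
clock: 0.97
tcp_pos: [372.0, 298.5, 231.5]
ee_rot: [0.0, 0.426, 0.905, 0.0]
force: [1.4, -0.3, -0.6]
opening: 20.1
finger_force: 0.0
```

The iron tip is near y = -274, z = 165, so I'll stand off only 58 mm behind the reel centre.

```bash
python3 -c "
from h import *
delta(W0-58*U+[0,0,155])"
```

```text
0.97 pos [372.  298.5 231.5] F [ 1.4 -0.3 -0.6] d_mm [-453.9 -191.2   31.4] rot [ 0.  -0.  28.1]
```

Request:
{"op": "jog_arm", "data": {"delta_pos": [[-0.033,-0.014,0],[-0.066,-0.028,0],[-0.099,-0.042,0],[-0.132,-0.056,0],[-0.165,-0.07,0],[-0.198,-0.084,0],[-0.231,-0.098,0],[-0.264,-0.112,0]], "delta_rot": [[0,0,4],[0,0,8],[0,0,12],[0,0,16],[0,0,20],[0,0,24],[0,0,28],[0,0,28]], "gripper": [0.02,0.02,0.02,0.02,0.02,0.02,0.02,0.02]}}

```text
clock: 1.63
tcp_pos: [454.3, 23.8, 231.6]
ee_rot: [0.0, 0.633, 0.774, 0.0]
force: [1.7, -0.3, -0.9]
opening: 20.0
finger_force: 0.0
```

```bash
python3 -c "
from h import *
delta(W0-58*U+[0,0,125])"
```

```text
1.63 pos [454.3  23.8 231.6] F [ 1.7 -0.3 -0.9] d_mm [-204.9   18.6   61.7] rot [0.  0.  0.1]
```

Request:
{"op": "jog_arm", "data": {"delta_pos": [[-0.035,0.003,0],[-0.07,0.006,0],[-0.105,0.01,0.01],[-0.14,0.013,0.02],[-0.17,0.016,0.03],[-0.195,0.018,0.045],[-0.205,0.0186,0.062],[-0.205,0.0186,0.062]], "delta_rot": [[0,0,0],[0,0,0],[0,0,0],[0,0,0],[0,0,0],[0,0,0],[0,0,0],[0,0,0]], "gripper": [0.02,0.02,0.02,0.02,0.02,0.02,0.02,0.02]}}

```text
clock: 2.3
tcp_pos: [511.7, -174.6, 166.3]
ee_rot: [-0.002, 0.633, 0.774, -0.002]
force: [-0.3, 1.1, 0.3]
opening: 19.8
finger_force: 0.0
```

```bash
python3 - <<'E'
from h import *
delta(W0-58*U+[0,0,-7])
a=optics.read_camera("side")["image"];b=optics.read_camera("wrist")["image"]
a=cv2.resize(a[90:340,190:470],(560,500)); b=cv2.resize(b,(240,150)) 
im=np.zeros((500,800,3),np.uint8);im[:,:560]=a;im[:150,560:]=b
cv2.imwrite("pics/p1.png",im)
E
```

```text
2.3 pos [ 511.7 -174.6  166.3] F [-0.3  1.1  0.3] d_mm [  0.8   2.4 128.3] rot [-0.3 -0.  -0. ]
```

View pics/p1.png

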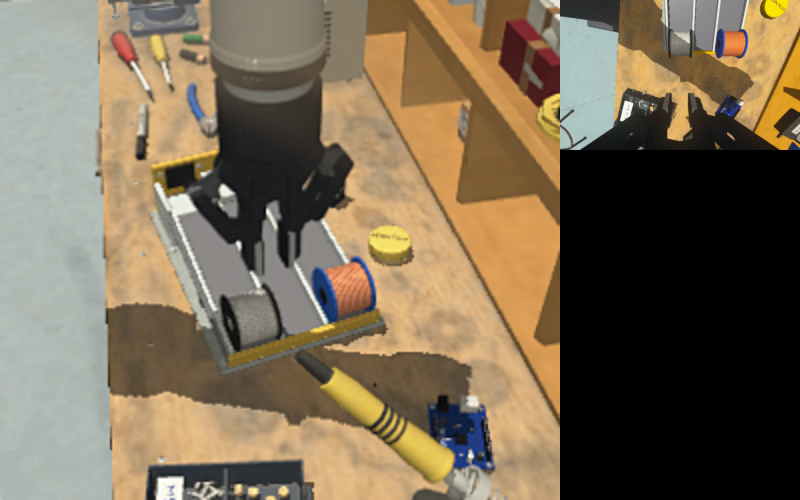

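The fingers (wrist view, midline about x = 681) line up with the white reel (about x = 679), and the hand is clear of the iron. Now descending behind the lip.

Request:
{"op": "jog_arm", "data": {"delta_pos": [[0,0.001,0.018],[0,0.001,0.036],[0,0.002,0.054],[0,0.002,0.072],[0,0.002,0.09],[0,0.002,0.106],[0,0.002,0.12],[0,0.002,0.127]], "delta_rot": [[0,0,0],[0,0,0],[0,0,0],[0,0,0],[0,0,0],[0,0,0],[0,0,0],[0,0,0]], "gripper": [0.02,0.02,0.02,0.02,0.02,0.02,0.02,0.02]}}

```text
clock: 3.07
tcp_pos: [515.7, -169.0, 41.9]
ee_rot: [-0.001, 0.631, 0.776, 0.0]
force: [-0.5, -0.5, 0.9]
opening: 20.0
finger_force: 0.0
```

```bash
python3 - <<'E'
from h import *
delta(W0-40*U+[0,0,-7])
a=optics.read_camera("side")["image"];b=optics.read_camera("wrist")["image"]
a=cv2.resize(a[190:310,250:410],(480,360),interpolation=2); b=cv2.resize(b,(320,200)) 
im=np.zeros((360,800,3),np.uint8);im[:,:480]=a;im[:200,480:]=b
cv2.imwrite("pics/p2.png",im)
E
```

```text
3.07 pos [ 515.7 -169.    41.9] F [-0.5 -0.5  0.9] d_mm [14.3 -3.1  3.9] rot [-0.  -0.1  0.4]
```

View pics/p2.png

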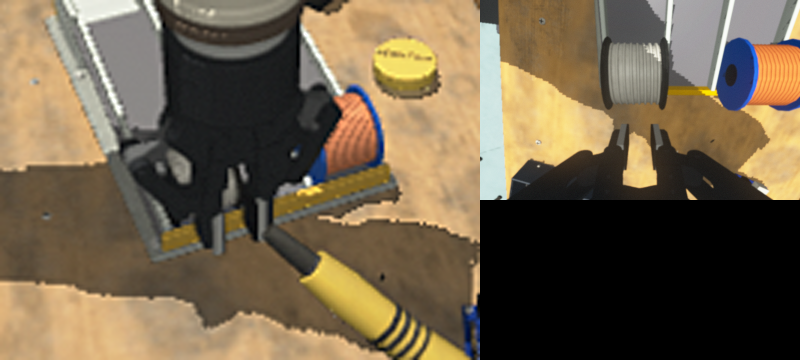

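The finger midline (640) is about 3 mm right of the reel midline (636) in the wrist view. I'll correct that and start the slow push, rising at 9°.

Request:
{"op": "jog_arm", "data": {"delta_pos": [[0.004,-0.003,0],[0.009,-0.003,0],[0.014,-0.003,0],[0.019,-0.003,-0.001],[0.024,-0.003,-0.002],[0.029,-0.003,-0.0025],[0.034,-0.003,-0.003],[0.039,-0.003,-0.004]], "delta_rot": [[0,0,0],[0,0,0],[0,0,0],[0,0,0],[0,0,0],[0,0,0],[0,0,0],[0,0,0]], "gripper": [0.02,0.02,0.02,0.02,0.02,0.02,0.02,0.02]}}

```text
clock: 3.83
tcp_pos: [506.3, -134.9, 47.6]
ee_rot: [0.002, 0.632, 0.775, 0.0]
force: [0.3, -4.5, 3.1]
opening: 19.8
finger_force: 2.5
```

```bash
python3 - <<'E'
from h import *
# target: pusher with reel centre at gutter x=55 (188 along), z 7 below centre at crest
delta(W0+(188-40)*U+[0,0,22])
a=optics.read_camera("top")["image"];b=optics.read_camera("wrist")["image"]
a=cv2.resize(a[150:250,270:400],(520,400),interpolation=2); b=cv2.resize(b,(280,175)) 
im=np.zeros((400,800,3),np.uint8);im[:,:520]=a;im[:175,520:]=b
cv2.imwrite("pics/p3.png",im)
E
```

```text
3.83 pos [ 506.3 -134.9   47.6] F [ 0.3 -4.5  3.1] d_mm [166.8  -0.3 -19.9] rot [0.2 0.2 0.2]
```

View pics/p3.png

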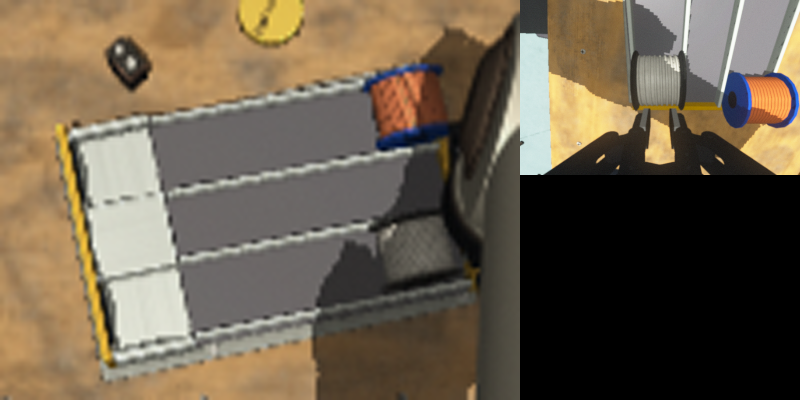

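The white reel has left the lip and is moving up in its lane, with the copper reel untouched. The fingertip is at about reel-centre height, so I'll drop it 5 mm relative to the reel while pushing.

Request:
{"op": "jog_arm", "data": {"delta_pos": [[0.005,0,0.001],[0.01,0,0.002],[0.015,0,0.0025],[0.02,0,0.002],[0.025,0,0.001],[0.03,0,0],[0.035,0,-0.0005],[0.04,0,-0.0013]], "delta_rot": [[0,0,0],[0,0,0],[0,0,0],[0,0,0],[0,0,0],[0,0,0],[0,0,0],[0,0,0]], "gripper": [0.02,0.02,0.02,0.02,0.02,0.02,0.02,0.02]}}

```text
clock: 4.6
tcp_pos: [496.6, -93.9, 47.7]
ee_rot: [0.0, 0.632, 0.775, -0.0]
force: [-0.1, -4.8, 2.7]
opening: 19.7
finger_force: 2.3
```

```bash
python3 -c "
from h import *
delta(W0+(188-40)*U+[0,0,22])"
```

```text
4.6 pos [496.6 -93.9  47.7] F [-0.1 -4.8  2.7] d_mm [124.8   1.1 -19.3] rot [-0.   0.   0.3]
```

Request:
{"op": "jog_arm", "data": {"delta_pos": [[0.005,0,-0.0008],[0.01,0,-0.0016],[0.015,0,-0.0024],[0.02,0,-0.0032],[0.025,0,-0.004],[0.03,0,-0.0047],[0.035,0,-0.0055],[0.04,0,-0.0063]], "delta_rot": [[0,0,0],[0,0,0],[0,0,0],[0,0,0],[0,0,0],[0,0,0],[0,0,0],[0,0,0]], "gripper": [0.02,0.02,0.02,0.02,0.02,0.02,0.02,0.02]}}

```text
clock: 5.27
tcp_pos: [488.5, -54.7, 53.9]
ee_rot: [-0.0, 0.632, 0.775, -0.0]
force: [1.3, -4.0, 2.8]
opening: 19.7
finger_force: 2.4
```

Request:
{"op": "jog_arm", "data": {"delta_pos": [[0.005,0,-0.0008],[0.01,0,-0.0016],[0.015,0,-0.0024],[0.02,0,-0.0032],[0.025,0,-0.004],[0.03,0,-0.0047],[0.035,0,-0.0055],[0.04,0,-0.0063]], "delta_rot": [[0,0,0],[0,0,0],[0,0,0],[0,0,0],[0,0,0],[0,0,0],[0,0,0],[0,0,0]], "gripper": [0.02,0.02,0.02,0.02,0.02,0.02,0.02,0.02]}}

```text
clock: 5.93
tcp_pos: [480.4, -15.5, 60.2]
ee_rot: [-0.0, 0.632, 0.775, -0.0]
force: [1.6, -4.6, 2.3]
opening: 20.0
finger_force: 2.3
```

```bash
python3 - <<'E'
from h import *
delta(W0+(188-40)*U+[0,0,22])
a=optics.read_camera("top")["image"];b=optics.read_camera("wrist")["image"]
a=cv2.resize(a[150:250,270:400],(520,400),interpolation=2); b=cv2.resize(b,(280,175)) 
im=np.zeros((400,800,3),np.uint8);im[:,:520]=a;im[:175,520:]=b
cv2.imwrite("pics/p4.png",im)
E
```

```text
5.93 pos [480.4 -15.5  60.2] F [ 1.6 -4.6  2.3] d_mm [44.8  1.2 -6.8] rot [-0.  -0.   0.3]
```

View pics/p4.png

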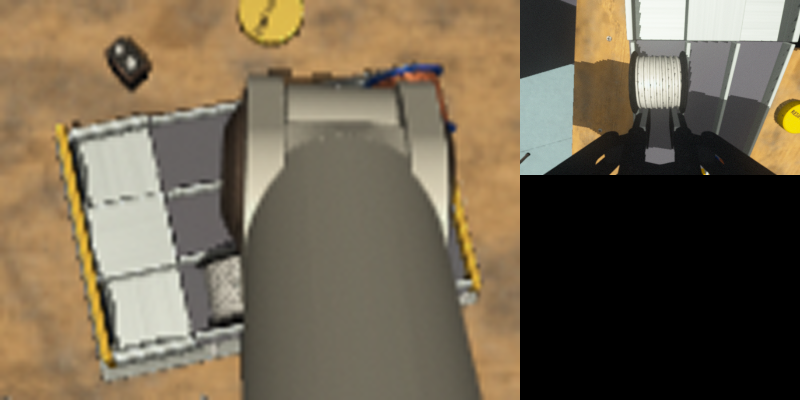

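The reel's front is near the crest and it sits straight in the lane. Now easing it over slowly.

Request:
{"op": "jog_arm", "data": {"delta_pos": [[0.004,0,-0.0006],[0.008,0,-0.0013],[0.012,0,-0.0019],[0.016,0,-0.0025],[0.02,0,-0.0032],[0.0235,0,-0.0038],[0.0265,0,-0.0042],[0.029,0,-0.0046]], "delta_rot": [[0,0,0],[0,0,0],[0,0,0],[0,0,0],[0,0,0],[0,0,0],[0,0,0],[0,0,0]], "gripper": [0.02,0.02,0.02,0.02,0.02,0.02,0.02,0.02]}}

```text
clock: 6.7
tcp_pos: [474.7, 12.7, 64.9]
ee_rot: [0.0, 0.632, 0.775, 0.0]
force: [0.9, -3.7, 3.4]
opening: 20.2
finger_force: 2.3
```

Request:
{"op": "jog_arm", "data": {"delta_pos": [[0.0015,0,-0.0003],[0.003,0,-0.0005],[0.0045,0,-0.0007],[0.006,0,-0.001],[0.0075,0,-0.0012],[0.009,0,-0.0014],[0.0105,0,-0.0016],[0.012,0,-0.0018]], "delta_rot": [[0,0,0],[0,0,0],[0,0,0],[0,0,0],[0,0,0],[0,0,0],[0,0,0],[0,0,0]], "gripper": [0.02,0.02,0.02,0.02,0.02,0.02,0.02,0.02]}}

```text
clock: 7.37
tcp_pos: [471.4, 25.4, 66.2]
ee_rot: [-0.001, 0.631, 0.776, -0.0]
force: [-0.1, 0.2, -0.2]
opening: 20.3
finger_force: 0.0
```

```bash
python3 - <<'E'
from h import *
delta(W0+(188-40)*U+[0,0,22])
a=optics.read_camera("top")["image"];b=optics.read_camera("wrist")["image"]
a=cv2.resize(a[150:250,270:400],(390,300),interpolation=2); b=cv2.resize(b,(400,250)) 
im=np.zeros((300,800,3),np.uint8);im[:,:390]=a;im[:250,400:]=b
cv2.imwrite("pics/p5.png",im)
E
```

```text
7.37 pos [471.4  25.4  66.2] F [-0.1  0.2 -0.2] d_mm [ 2.8  1.7 -0.8] rot [-0.1 -0.1  0.3]
```

View pics/p5.png

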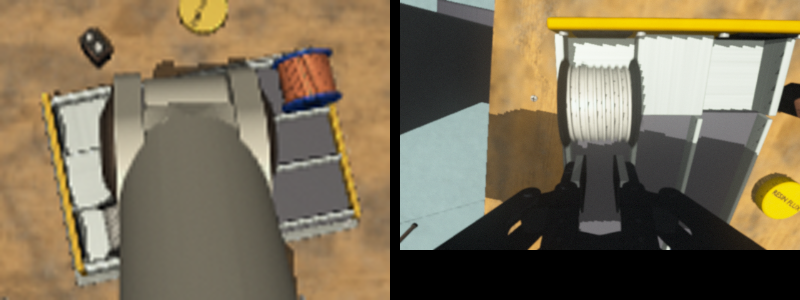

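Contact force fell to zero, so the reel has dropped off the crest. I'll back away, lift, and check it unobstructed.

Request:
{"op": "jog_arm", "data": {"delta_pos": [[-0.01,0,0],[-0.025,0,0],[-0.035,0,-0.01],[-0.035,0,-0.035],[-0.035,0,-0.07],[-0.035,0,-0.105],[-0.035,0,-0.14],[-0.035,0,-0.16]], "delta_rot": [[0,0,0],[0,0,0],[0,0,0],[0,0,0],[0,0,0],[0,0,0],[0,0,0],[0,0,0]], "gripper": [0.02,0.02,0.02,0.02,0.02,0.02,0.02,0.02]}}

```text
clock: 8.13
tcp_pos: [480.9, -11.2, 231.2]
ee_rot: [0.002, 0.632, 0.775, 0.002]
force: [0.8, -1.0, -0.6]
opening: 19.9
finger_force: 0.0
```

Request:
{"op": "jog_arm", "data": {"delta_pos": [[-0.03,0,0],[-0.06,0,0],[-0.09,0,0],[-0.12,0,0],[-0.15,0,0],[-0.17,0,0],[-0.18,0,0],[-0.18,0,0]], "delta_rot": [[0,0,0],[0,0,0],[0,0,0],[0,0,0],[0,0,0],[0,0,0],[0,0,0],[0,0,0]], "gripper": [0.02,0.02,0.02,0.02,0.02,0.02,0.02,0.02]}}

```text
clock: 8.8
tcp_pos: [515.3, -189.8, 227.0]
ee_rot: [0.0, 0.634, 0.774, -0.0]
force: [0.9, 0.7, -0.2]
opening: 20.1
finger_force: 0.0
```

```bash
python3 - <<'E'
from h import *
delta(W0)
T=optics.read_camera("top");S=optics.read_camera("side")
E=W0+205*U+[0,0,17]; print("expected stop px top",proj(T,E),"side",proj(S,E), E)
a=cv2.resize(T["image"][150:250,270:400],(520,400),interpolation=2); b=cv2.resize(S["image"][130:290,255:375],(280,373),interpolation=2) 
im=np.zeros((400,800,3),np.uint8);im[:,:520]=a;im[:373,520:]=b
cv2.imwrite("pics/p6.png",im)
E
```

```text
8.8 pos [ 515.3 -189.8  227. ] F [ 0.9  0.7 -0.2] d_mm [ 74.7   1.2 181.9] rot [-0.   0.1 -0. ]
expected stop px top [307.47976271 225.7675905 ] side [283.21669472 183.07149873] [461.21  84.4   62.  ]
```

View pics/p6.png

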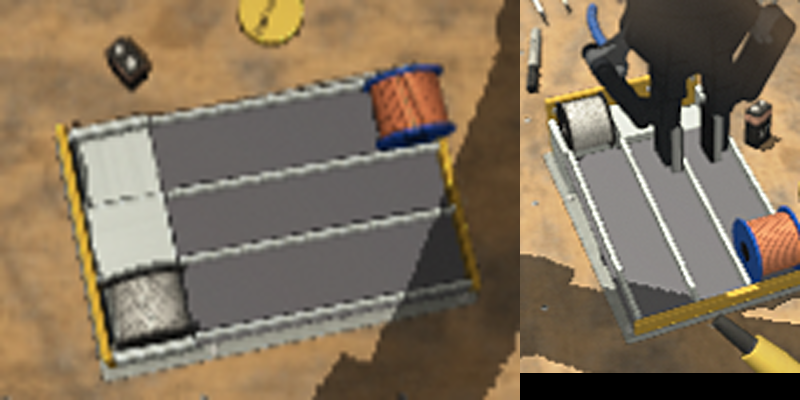

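The white reel sits in the cradle at top pixel (306.5,226.5), against an expected (307.5,225.8) at the stop. The copper reel, tin and battery are where they were.

```bash
python3 -c "
from station import env
print(env.hand_in())"
```

```text
the job is handed in; nothing more can be done
None
```

The white reel was pushed up its lane over the crest and rests in the cradle against the upper stop; the copper reel stayed at the low end, the hand is clear, and the job was handed in at about 9 s with no verdict returned.

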